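# Index the plate stage to its next notch

## Task

The swivelling stage that carries the well plate is locked by a spring pull ring. Pull the ring up out of its notch, swing the stage anticlockwise (seen from above) to the very next notch, and let the ring spring fully home there so that the stage is locked again. Be gentle: feel for the notch instead of forcing the pin against it, keep the plate lying in its nest, and leave the other things on the bench where they are.

Things in the scene. Friction and masses are not known exactly. Their poses are not given: they have to be found in the camera images.
- stage: Fixed foot of the plate stage; origin on the vertical swivel axis at bench height, z up. An aluminium track, 30 mm wide and 30 mm high, with a level smooth top, curves round it 95 to 125 mm from the axis. Notches are radial slots in it, open at the top, with steel cheeks 11 mm apart. The lock pin starts in the home notch, 158 degrees anticlockwise from the stage's x axis.
- home (a point): Home notch: a point in its middle, level with the track's top (30 mm above the bench), 110 mm from the swivel axis. The very next notch was clamped by hand somewhere between 34 and 56 degrees anticlockwise of it, differently each time, and has to be felt for; one more notch, not wanted, follows 36 degrees after that.
- swivel (a joint): Angle of the swivelling stage, rad: 0 in the home notch, grows anticlockwise seen from above, end stop at 1.62. Drag felt at the ring: 1 to 2 N, 3 to 6 N with the pin rubbing on the track; it stays where it is left. White platform 112 x 154 mm, top 42 mm above the bench, with an arm 36 mm wide reaching 130 mm out under the ring and a 26 mm boss on it up to 56 mm above the bench.
- ring: Steel pull ring on the arm of the swivel: round collar 28 mm across, 18 mm tall, above a 16 mm neck 10 mm long and the 8 mm round-ended lock pin. Origin on the pin's axis at the collar's underside, 110 mm from the swivel axis. Slides straight up only; a spring pushes it down with 9 N (home) to 15 N (upper stop).
- ring_top (a point): Centre of the ring's top, 18 mm above ring's origin. 86 mm above the bench with the pin fully home in a notch; 95 mm with the pin riding on the track's top (clear of the notches from there up); 102 mm at the upper stop. Let go between notches, the ring rides on the track; as the stage is then turned slowly the pin drops 9 mm into the next notch and stops the swivel.
- plate: Loose well plate, 86 x 128 x 14 mm, about 80 g, lying in the nest on the swivel between 7 mm high lips. Origin at the centre of its underside; its long side lies along its y.
- nest (a point): Centre of the nest's floor on the swivel, on the swivel axis, 42 mm above the bench; x axis points away from the ring.
- beaker: Bystander: glass beaker, 64 mm wide, 85 mm tall. Origin at the centre of its underside.
- bottle: Bystander: amber bottle, 60 mm wide, 130 mm tall. Origin at the centre of its underside.
- tipbox: Bystander: box 85 x 120 x 67 mm. Origin at the centre of its underside.
- pipette: Bystander: hand pipette lying along its x, about 250 mm long, 30 mm high. Origin on the bench below its middle.

How it is judged:
On the way, in this order (a step that is already met when the one before it is completed fails the run):
1. the ring is pulled up until the pin is clear of the home notch, the stage not yet turned (z of ring in the frame of stage above 0.0762 m and value of joint swivel below 0.12 rad), for 0.1 s.
2. the stage is swung anticlockwise away from the home notch (value of joint swivel above 0.25 rad), for 0.1 s.
3. the pin has dropped into the very next notch (z of ring in the frame of stage below 0.0705 m and value of joint swivel between 0.55 and 1.03 rad), for 0.2 s.
At the end, for the whole second after the job is handed in: The pull ring is fully home (within 2.5 mm) in the very next notch anticlockwise, 34 to 56 degrees from the home notch, the stage is at rest and the plate lies flat in its nest (within 6 mm of its centre) (all of step 3 and velocity of joint swivel below 0.05 rad/s and distance between plate and nest below 0.006 m and angle between plate's own z axis and vertical below 0.05 rad); the robot touches nothing.
It fails at once if the lock pin is forced sideways against the cheeks of a notch with more than 30 N (contact force between ring and stage_c6 above 30 N or contact force between ring and stage_c7 above 30 N or contact force between ring and track_c8 above 30 N or contact force between ring and track_c9 above 30 N or contact force between ring and track_c10 above 30 N or contact force between ring and track_c11 above 30 N).
It fails at once if the plate leaves its nest (distance between plate and nest above 0.008 m or angle between plate's own z axis and vertical above 0.1 rad).
It fails at once if a bystander is pushed away or tipped (distance of any of beaker, bottle, tipbox from where it was at the start of the episode above 0.02 m or distance of pipette from where it was at the start of the episode above 0.025 m).
It also fails if it takes over 53 s, if anything falls off the work surface, if the arm or the gripper's body presses on something with over 40 N, if the wrist force passes 120 N, or if a joint passes its speed limit or range.

## Robot

A 7-joint arm with a two-finger parallel gripper is mounted at the origin on the work surface. World frame = base frame: x ahead of the robot, y to its left, z up, the work surface at z = 0. Lengths are in m, angles in rad, forces in N, time in s.
With the tool pointing down it reaches from about 0.4 to 0.85 m from the base axis. Payload 10.4 kg.
Tool frame: the origin (TCP) lies on the mounting face of the last link; the fingertips stand 173 mm ahead of it and the grasp point (between the pads) lies 155 mm ahead of it (manip.tip_extent is the distance from the TCP to the fingertips, in m); z points along the fingers, y is the line along which they close (so a half turn about z gives the same grasp; the last joint's range is limited). The gripper opens to 85 mm and grips with 20 to 120 N. Pads are 22 mm wide; open, the fingers measure 114 mm over their backs; the gripper's body (76 mm by 85 mm) begins 54 mm behind the grasp point. The pads swing forward as they close: fully open they stand 13 mm farther back than shut.
Start: joints at [-1.22, 0.332, -0.065, 1.46, 0.022, 1.35, -0.088], TCP at [0.228, 0.582, 0.405] pointing down, gripper open.
Joint ranges: [-2.6, 2.6], [-0.5, 2.12], [-1.47, 1.34], [0.16, 2.42], [-1.27, 4.41], [0.06, 2.06], [-2.6, 2.6]. Speed limits (rad/s): [2.22, 2.22, 2.79, 2.79, 3.14, 3.14, 3.14].

## Interface

Orientations are given as a unit quaternion [x, y, z, w].
In Python, from workcell import manip gives the robot as it stands.
- The arm moves only by the tool move_arm, never from a script. Its argument "plan" is one flat list of numbers, 7 for each row, row after row: the turn, a rotation vector about the tool's x, y, z in rad, then the shift along the tool's x, y, z in m, then the finger opening in m, from 0 to 0.0854. In form: [ax, ay, az, dx, dy, dz, gripper, ax, ay, az, dx, dy, dz, gripper, ...]. A call has 1 to 12 rows; each row is the pose to reach, as a shift and turn from the pose commanded when the call began, along the tool's axes at that moment; what a row does not reach only later rows make up. A row lasts 1/8 s, in which the tool goes at most 62.5 mm and 10.7 degrees, less where a joint would pass 70% of its speed; a pose out of reach is approached as far as the arm can. A call with a gripper value outside its range is refused whole. The fingers move at their own pace and stop on an object; "squeeze" is the grip in N (left out, the last holds). Time passes only in rows, so rows that repeat a pose let the fingers close. It gives the time, the measured TCP pose, the force, the opening and the grip force at its end, in the units of the state.
- manip.get_obs(): the state, without advancing time (a new reading comes with each control period).
- manip.camera(name): name is "side" or "top" or "wrist"; returns a dict with "color" (480x640x3 uint8, red, green, blue), "fx", "fy", "cx", "cy" (pixels), "dist" ([k1, k2, p1, p2, k3] as OpenCV has them; the pictures are not rectified), "cam_to_world" (4x4, takes a point from camera to world coordinates); the wrist camera has in their place "mount" (4x4, takes a point from camera to tool coordinates, whose origin is the TCP and whose axes are the flange's). Camera axes: x right, y down, z forward; pixel columns grow to the right and rows downward; lengths in m; the calibration is good to about 2 mm. A picture is of the moment at which its call begins: read the wrist's pose just before it. There is no depth.
- manip.hand_in(): hands the job in; it is judged then, once.
Trained networks look in a picture, given as the dict that the camera call returned (one of the last four; its "shot" number tells which), for a name from the list of things; names that differ only in an ending like _2 or _b are one class to them, and where a whole thing is asked for, a point or a joint stands for the part that bears it (a point fixed in the world has none). Each returns a list of dicts, best first, with "conf" (0 to 1); they miss things now and then, are a little off and sometimes report something else, mostly with a low value. They report only what shows in the picture. A call takes as long as a camera call.
- manip.look_for(picture, label): "position" ([x, y, z] in m, in the coordinates of the camera as it stood for that picture, good to about 4 mm: the middle of the surface that is visible of it).
- manip.silhouettes(picture, label): "pixels" (480x640 bool, what is visible of it).
- manip.tip_of(picture, label): "position" ([x, y, z] in m, in the coordinates of the camera as it stood for that picture, good to about 4 mm: a listed point, or the origin of a listed thing).
The state is a dict: "clock": time; "joint_pos": joint angles; "joint_velocities": joint speeds; "tau": joint torques, N m; "position": TCP position; "ee_rot": TCP orientation; "ft_force": force on the tool from outside, world axes, zero at the start; "torque": the same for the moment, N m; "grip_width": opening from 0.0 (shut) to 1.0 (fully open); "grasp_force": force on a finger pad.
Only numpy, scipy, OpenCV 4.12 (cv2) and the standard library are available. Lean on these libraries where they do the work, as an engineer would, in place of code of your own. Each camera call takes 0.05 s, during which the arm holds its last target. There are 200 camera calls.

## Working session

There is one attempt and no reset: what is moved stays moved. The work goes in short steps, Python scripts to look and compute and a tool call to move; the robot and the scene stay as the last step left them, time stands still between calls to the robot, and variables do not carry over. Pictures are saved under pics/ and viewed, at most 10 in all, crops included, and the job is handed in when it is done.

Besides the shell and the picture viewer there is one more tool, called after "Emit:" as name(argument=value, ...), one argument or row to a line, values as JSON. move_arm: Moves the arm, as the interface text tells. Its arguments: {"type":"object","properties":{"plan":{"type":"array","items":{"type":"number"}},"squeeze":{"type":"number"}},"required":["plan"]}

```bash
mkdir -p pics; ls; cat > h.py <<'E'
import numpy as np, cv2
from scipy.spatial.transform import Rotation as R
from workcell import manip
def T():
    o=manip.get_obs(); M=np.eye(4); M[:3,:3]=R.from_quat(o['ee_rot']).as_matrix(); M[:3,3]=o['position']; return M,o
def shot(n):
    M,o=T(); c=manip.camera(n)
    return c,(M@np.array(c['mount']) if n=='wrist' else np.array(c['cam_to_world']))
def w(C,p): return C[:3,:3]@np.array(p)+C[:3,3]
E
python3 - <<'E'
from h import *
M,o=T();print(np.round(M,3),o['clock'],o['ft_force'],o['grip_width'])
im=[]
for n in ['top','side']:
    c,C=shot(n); im.append(c['color'])
    for l in ['ring_top','home','stage','nest','ring','beaker','bottle','tipbox','pipette']:
        for r in manip.tip_of(c,l)[:1]: print(n,l,np.round(w(C,r['position']),3),round(r['conf'],2))
cv2.imwrite('pics/a.png',cv2.resize(np.vstack(im),(533,800))[:,:,::-1][:400])
cv2.imwrite('pics/top.png',im[0][:,:,::-1]);cv2.imwrite('pics/side.png',im[1][:,:,::-1])
E
```

```text
pics
[[-0.931  0.365 -0.     0.228]
 [ 0.365  0.931 -0.001  0.582]
 [-0.    -0.001 -1.     0.404]
 [ 0.     0.     0.     1.   ]] 0.0 [0.5199866  0.35587092 0.23625077] 1.0019212633569674
top ring_top [ 0.491 -0.001  0.085] 0.41
top home [ 0.494 -0.005  0.026] 0.77
top stage [ 0.592 -0.052  0.003] 0.86
top ring [ 0.49  -0.005  0.069] 0.47
top beaker [ 0.642  0.158 -0.004] 0.81
top bottle [ 0.627 -0.274 -0.   ] 0.82
top tipbox [0.46  0.416 0.003] 0.86
top pipette [ 0.507 -0.413  0.   ] 0.83
side ring_top [ 0.494 -0.005  0.087] 0.55
side home [ 0.493 -0.001  0.026] 0.68
side stage [ 0.593 -0.052  0.   ] 0.77
side ring [ 0.497 -0.002  0.07 ] 0.73
side beaker [ 0.64   0.158 -0.   ] 0.84
side bottle [ 0.625 -0.277  0.002] 0.76
side tipbox [ 0.461  0.41  -0.002] 0.87
side pipette [ 0.508 -0.418 -0.002] 0.92
```

View pics/top.png

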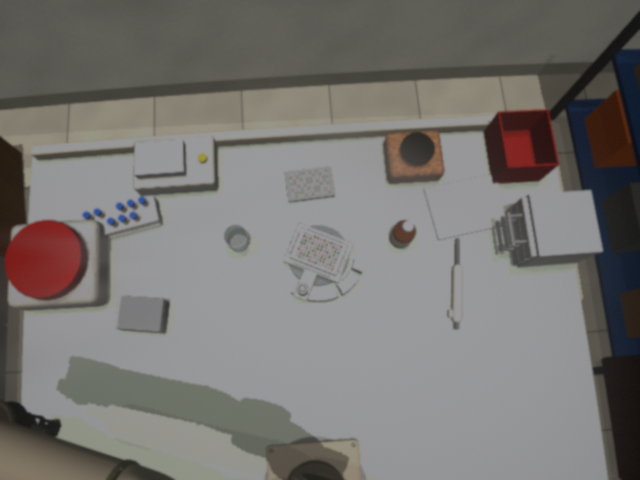

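View pics/side.png

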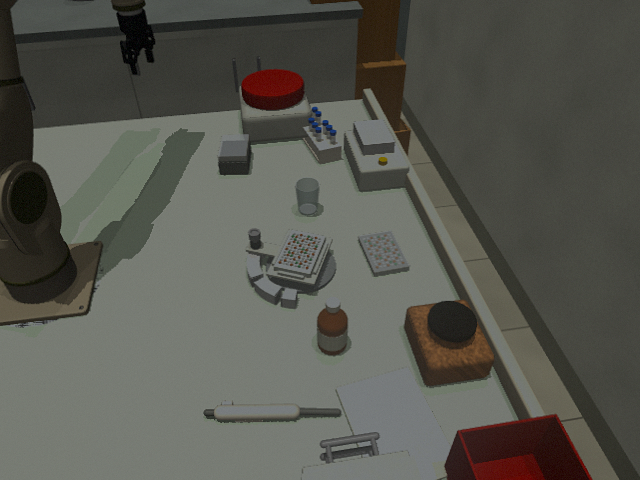

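Top view: stage around (320,255), ring at (302,290), and the track curves round the bottom to about (355,275). Side view: ring at (254,238), track blocks with notch gaps at about (257,277) and (281,293). The measured ring-to-axis distance of 0.110 m agrees with the given size. I'll move above the ring.

Emit:
move_arm(
  plan=[0,0,0,-0.042,-0.04,0.0,0.085,0,0,0,-0.084,-0.081,0.0,0.085,0,0,0,-0.126,-0.122,0.005,0.085,0,0,0,-0.168,-0.162,0.01,0.085,0,0,0,-0.21,-0.203,0.015,0.085,0,0,0,-0.252,-0.244,0.02,0.085,0,0,0,-0.294,-0.284,0.025,0.085,0,0,0,-0.336,-0.325,0.03,0.085,0,0,0,-0.378,-0.366,0.03,0.085,0,0,0,-0.42,-0.406,0.03,0.085,0,0,0,-0.462,-0.447,0.03,0.085,0,0,0,-0.462,-0.447,0.03,0.085],
)

```text
clock: 2.5
position: [0.4959, -0.0075, 0.375]
ee_rot: [0.189, 0.982, -0.001, 0.001]
ft_force: [0.4, 1.1, 0.2]
grip_width: 0.991
grasp_force: 0.0
```

```bash
cat > look.py <<'E'
from h import *
import sys
c,C=shot('wrist');M,o=T();print(o['clock'],np.round(M[:3],3).tolist(),np.round(o['ft_force'],1))
print(np.round(C[:3,3],3))
for l in ['ring_top','home','stage','nest','ring','plate']:
    for r in manip.tip_of(c,l)[:1]: print(l,np.round(w(C,r['position']),4),round(r['conf'],2))
cv2.imwrite('pics/%s.png'%sys.argv[1],c['color'][:,:,::-1])
np.savez(sys.argv[1],C=C,K=[c['fx'],c['fy'],c['cx'],c['cy']],d=c['dist'])
E
python3 look.py w1
```

```text
2.55 [[-0.929, 0.369, 0.0, 0.495], [0.369, 0.929, -0.0, -0.005], [-0.0, -0.0, -1.0, 0.375]] [ 0.3  1.3 -0.9]
[0.423 0.021 0.345]
ring_top [ 0.493  -0.0025  0.0856] 0.8
home [ 0.4889 -0.0041  0.0274] 0.59
ring [ 0.4933 -0.0027  0.0685] 0.61
plate [ 0.5883 -0.0481  0.0471] 0.75
```

View pics/w1.png

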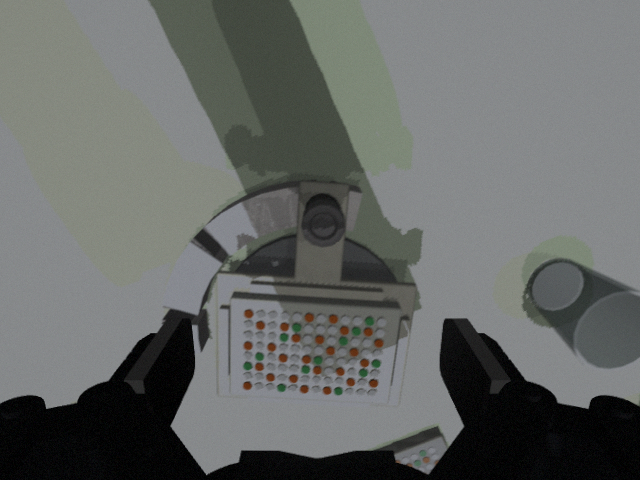

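The wrist view shows the ring at (323,222). The track runs to the left, with a dark notch from about (195,232) to (227,262); the unwanted one is near (190,325). I'll back-project the first notch.

```bash
python3 - <<'E'
from h import *
z=np.load('w1.npz');C=z['C'];k=z['K'];K=np.array([[k[0],0,k[2]],[0,k[1],k[3]],[0,0,1]])
c=cv2.imread('pics/w1.png')
def bp(u,h):
    q=cv2.undistortPoints(np.array([[u]],float),K,z['d'])[0,0]; d=C[:3,:3]@[*q,1]; return C[:3,3]+d*(h-C[2,3])/d[2]
def ang(p,o): v=(p-o)[:2]; return np.degrees(np.arctan2(v[1],v[0])),np.hypot(*v)
rt=bp((323,222),.086); print('ring',rt)
for o in ([.592,-.052],[.5905,-.0505]):
    o=np.array([*o,0]); a0=ang(np.array([.4935,-.0025,0]),o); print(a0)
    for u in [(195,232),(210,246),(225,260),(190,325)]: a=ang(bp(u,.03),o); print(u,bp(u,.03).round(4),a,(a[0]-a0[0])%360)
s=c[160:370,140:380]; cv2.imwrite('pics/c1.png',cv2.resize(cv2.convertScaleAbs(s,alpha=1.5),None,fx=2.8,fy=2.8,interpolation=2))
E
```

```text
ring [ 0.48814882 -0.00126314  0.086     ]
(np.float64(153.31873036260947), np.float64(0.11023837807224848))
(195, 232) [ 0.4729 -0.1001  0.03  ] (np.float64(-157.9992774660821), np.float64(0.12842976976379614)) 48.68199217130842
(210, 246) [ 0.4874 -0.0944  0.03  ] (np.float64(-157.9569897663072), np.float64(0.11285604876204458)) 48.724279871083354
(225, 260) [ 0.5021 -0.0885  0.03  ] (np.float64(-157.89274952605228), np.float64(0.09699236992886465)) 48.788520111338244
(190, 325) [ 0.5428 -0.1402  0.03  ] (np.float64(-119.13956063929601), np.float64(0.10095390605522303)) 87.54170899809452
(np.float64(153.67170689482913), np.float64(0.10822661410207753))
(195, 232) [ 0.4729 -0.1001  0.03  ] (np.float64(-157.12254000459927), np.float64(0.12761586882267054)) 49.2057531005716
(210, 246) [ 0.4874 -0.0944  0.03  ] (np.float64(-156.95809414490444), np.float64(0.11204567635496164)) 49.37019896026641
(225, 260) [ 0.5021 -0.0885  0.03  ] (np.float64(-156.72858976188417), np.float64(0.09618701482379328)) 49.599703343286706
(190, 325) [ 0.5428 -0.1402  0.03  ] (np.float64(-117.98821957146691), np.float64(0.10155415544861104)) 88.34007353370396
```

View pics/c1.png

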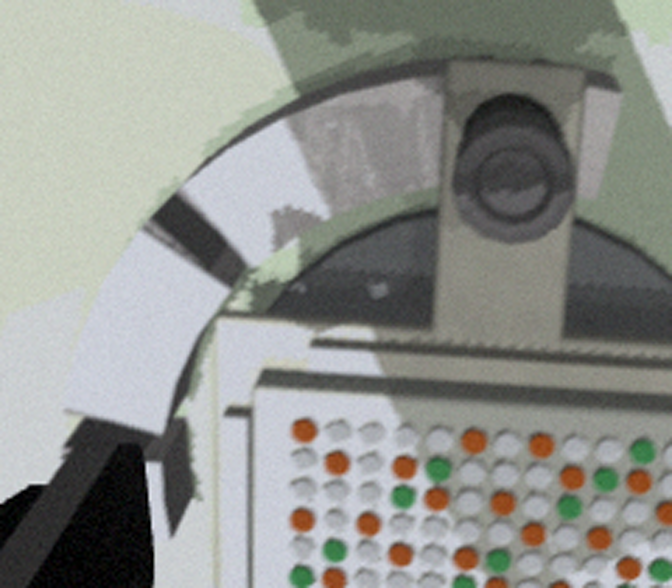

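Emit:
move_arm(
  plan=[0,0,0.042,0.002,0.0005,0.04,0.07,0,0,0.084,0.004,0.001,0.08,0.06,0,0,0.084,0.004,0.001,0.115,0.06,0,0,0.084,0.004,0.001,0.13,0.06,0,0,0.084,0.004,0.001,0.143,0.06,0,0,0.084,0.004,0.001,0.143,0.06],
)

```text
clock: 3.6
position: [0.4918, -0.0004, 0.2317]
ee_rot: [0.227, 0.974, -0.0, -0.0]
ft_force: [0.4, 0.4, 0.4]
grip_width: 0.705
grasp_force: 0.0
```

```bash
python3 look.py w2
```

```text
3.65 [[-0.897, 0.442, 0.001, 0.492], [0.442, 0.897, 0.0, -0.0], [-0.0, 0.0, -1.0, 0.232]] [ 1.1 -0.7  0.4]
[0.422 0.033 0.202]
ring_top [ 0.4863 -0.0008  0.0866] 0.8
home [ 0.4861 -0.0027  0.0244] 0.61
stage [ 0.5886 -0.0503  0.0023] 0.6
ring [ 0.4918 -0.0035  0.0665] 0.78
```

View pics/w2.png

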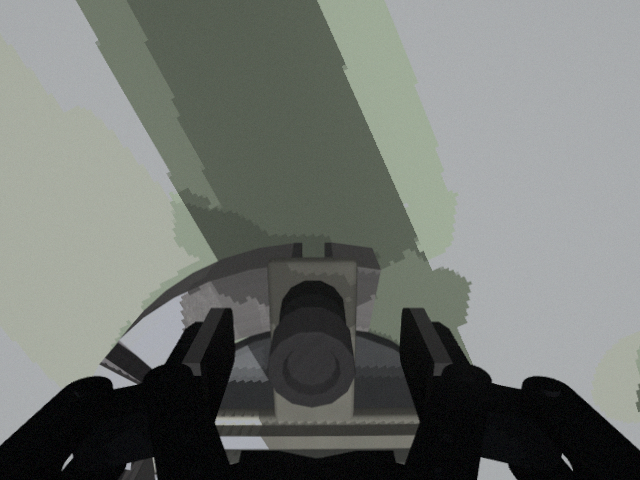

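The ring is at (313,368) and the finger pads are at x = 234 and x = 402, so it sits nearly midway between them. I'll nudge by about 1 mm and close softly.

Emit:
move_arm(
  plan=[0,0,0,0.002,-0.001,0,0.06,0,0,0,0.002,-0.001,0,0.035,0,0,0,0.002,-0.001,0,0.03,0,0,0,0.002,-0.001,0,0.025,0,0,0,0.002,-0.001,0,0.024,0,0,0,0.002,-0.001,0,0.024],
  squeeze=20,
)

```text
clock: 4.7
position: [0.4895, -0.0006, 0.2318]
ee_rot: [0.227, 0.974, 0.0, -0.0]
ft_force: [-1.8, 0.2, 3.7]
grip_width: 0.32
grasp_force: 20.2
```

Emit:
move_arm(
  plan=[0,0,0,0,0,0,0.02,0,0,0,0,0,0,0.02,0,0,0,0,0,-0.004,0.02,0,0,0,0,0,-0.008,0.02,0,0,0,0,0,-0.0125,0.02,0,0,0,0,0,-0.0125,0.02,0,0,0,0,0,-0.0125,0.02],
  squeeze=60,
)

```text
clock: 5.58
position: [0.4893, -0.0007, 0.2437]
ee_rot: [0.227, 0.974, -0.0, -0.0]
ft_force: [4.3, -1.1, -14.1]
grip_width: 0.309
grasp_force: 59.8
```

```bash
python3 - <<'E'
from h import *
for n in ['wrist','side']:
  c,C=shot(n)
  for l in ['ring_top','ring','nest','plate','stage']:
    for r in manip.tip_of(c,l)[:1]: print(l,np.round(w(C,r['position']),4),round(r['conf'],2))
print(manip.get_obs()['ft_force'],np.round(T()[0],3))
E
```

```text
ring_top [ 0.4889 -0.002   0.101 ] 0.74
ring [ 0.4956 -0.0026  0.0788] 0.87
stage [ 0.5923 -0.0521  0.0006] 0.94
ring_top [ 0.4931 -0.005   0.1018] 0.56
ring [ 0.6248 -0.2737  0.0017] 0.51
nest [ 4.551e-01  4.134e-01 -2.000e-04] 0.75
plate [ 0.5915 -0.0486  0.0449] 0.73
stage [ 5.911e-01 -5.180e-02  2.000e-04] 0.64
[  5.08558047  -1.29032389 -13.87746627] [[-0.897  0.442 -0.     0.489]
 [ 0.442  0.897 -0.    -0.001]
 [ 0.    -0.001 -1.     0.244]
 [ 0.     0.     0.     1.   ]]
```

Emit:
move_arm(
  plan=[0,0,-0.02,0,-0.0022,-0.0005,0.02,0,0,-0.05,-0.0001,-0.0056,-0.0005,0.02,0,0,-0.1,-0.0006,-0.0113,-0.0005,0.02,0,0,-0.15,-0.0013,-0.0168,-0.0005,0.02,0,0,-0.2,-0.0022,-0.0224,-0.0005,0.02,0,0,-0.25,-0.0035,-0.0279,-0.0005,0.02,0,0,-0.28,-0.0044,-0.0312,-0.0005,0.02,0,0,-0.3,-0.005,-0.0333,-0.0005,0.02,0,0,-0.3,-0.005,-0.0333,-0.0005,0.02],
)

```text
clock: 7.3
position: [0.4792, -0.0329, 0.2443]
ee_rot: [0.079, 0.997, -0.0, 0.0]
ft_force: [5.6, -1.4, -14.6]
grip_width: 0.31
grasp_force: 59.8
```

```bash
python3 - <<'E'
from h import *
for n in ['wrist','side','top']:
  c,C=shot(n)
  for l in ['ring_top','ring','plate','stage']:
    for r in manip.tip_of(c,l)[:1]: print(l,np.round(w(C,r['position']),4),round(r['conf'],2))
M,o=T();print(o['ft_force'],o['clock'],np.round(M,4))
E
```

```text
ring_top [ 0.4806 -0.0306  0.1   ] 0.68
ring [ 0.4842 -0.0379  0.0795] 0.78
stage [ 0.5894 -0.0508 -0.0015] 0.77
ring_top [ 0.4803 -0.0381  0.0995] 0.57
ring [ 0.4881 -0.0332  0.0827] 0.38
plate [ 0.5921 -0.051   0.0443] 0.76
stage [ 5.909e-01 -5.120e-02  2.000e-04] 0.82
[  5.847364    -1.84165291 -13.60815917] 8.05 [[-9.876e-01  1.573e-01 -0.000e+00  4.792e-01]
 [ 1.573e-01  9.876e-01 -4.000e-04 -3.280e-02]
 [-0.000e+00 -4.000e-04 -1.000e+00  2.442e-01]
 [ 0.000e+00  0.000e+00  0.000e+00  1.000e+00]]
```

Emit:
move_arm(
  plan=[0,0,-0.02,0,-0.0022,0,0.02,0,0,-0.05,-0.0001,-0.0056,0,0.02,0,0,-0.1,-0.0006,-0.0113,0,0.02,0,0,-0.15,-0.0013,-0.0168,0,0.02,0,0,-0.2,-0.0022,-0.0224,0,0.02,0,0,-0.25,-0.0035,-0.0279,0,0.02,0,0,-0.3,-0.005,-0.0333,0,0.02,0,0,-0.34,-0.0065,-0.0376,0,0.02,0,0,-0.36,-0.0072,-0.0397,0,0.02,0,0,-0.36,-0.0072,-0.0397,0,0.02],
)

```text
clock: 9.3
position: [0.4801, -0.073, 0.2442]
ee_rot: [-0.101, 0.995, 0.0, -0.0]
ft_force: [5.3, -0.8, -14.5]
grip_width: 0.308
grasp_force: 59.8
```

```bash
python3 look.py w3
```

```text
9.35 [[-0.98, -0.201, -0.0, 0.48], [-0.201, 0.98, -0.0, -0.073], [0.0, 0.0, -1.0, 0.244]] [  6.3  -1.1 -14.1]
[ 0.404 -0.088  0.215]
ring_top [ 0.4818 -0.0725  0.0961] 0.69
home [ 0.4887 -0.0009  0.0278] 0.94
stage [ 0.5921 -0.0517  0.0009] 0.58
ring [ 0.4837 -0.0738  0.0821] 0.64
```

View pics/w3.png

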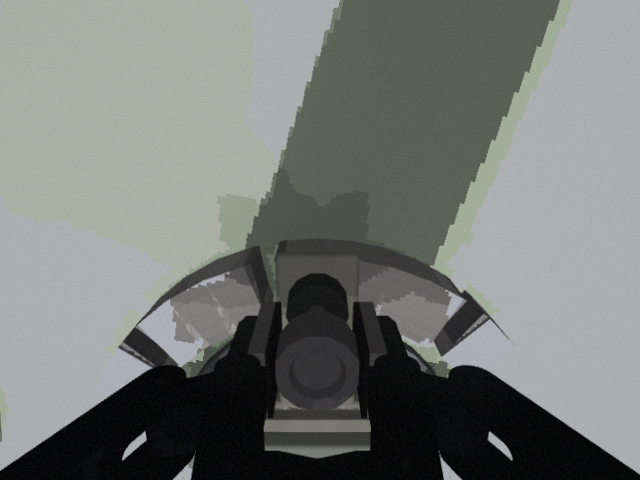

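The ring is at (317,365) in the grip. The next notch shows just left of the arm at (262,247), about 0.19 rad ahead, which matches the earlier estimate of about 0.85 rad. I'll set the ring down on the track and open to a loose cage.

Emit:
move_arm(
  plan=[0,0,0,0,0,0.0015,0.02,0,0,0,0,0,0.003,0.02,0,0,0,0,0,0.003,0.031,0,0,0,0,0,0.003,0.031,0,0,0,0,0,0.007,0.031,0,0,0,0,0,0.01,0.031,0,0,0,0,0,0.01,0.031],
  squeeze=20,
)

```text
clock: 10.52
position: [0.48, -0.073, 0.2344]
ee_rot: [-0.101, 0.995, 0.0, -0.0]
ft_force: [-0.1, -0.3, 0.4]
grip_width: 0.359
grasp_force: 0.0
```

```bash
cat > chk.py <<'E'
from h import *
for n in ['wrist','side']:
  c,C=shot(n)
  for l in ['ring_top','ring']:
    for r in manip.tip_of(c,l)[:1]: print(n,l,np.round(w(C,r['position']),4),round(r['conf'],2))
M,o=T();print(o['ft_force'],o['clock'],o['grip_width'],o['grasp_force'],np.round(M,4).tolist())
E
python3 chk.py
```

```text
wrist ring_top [ 0.4801 -0.0713  0.0948] 0.98
wrist ring [ 0.4834 -0.0732  0.0736] 0.91
[-0.32957335 -1.0196357   0.0650539 ] 10.825 0.36421315380363395 0.0 [[-0.9796, -0.2009, 0.0001, 0.4802], [-0.2009, 0.9796, 0.0001, -0.073], [-0.0001, 0.0001, -1.0, 0.2348], [0.0, 0.0, 0.0, 1.0]]
```

Emit:
move_arm(
  plan=[0,0,-0.015,0,-0.0017,0,0.031,0,0,-0.03,0,-0.0034,0,0.031,0,0,-0.045,-0.0001,-0.005,0,0.031,0,0,-0.06,-0.0002,-0.0067,0,0.031,0,0,-0.075,-0.0003,-0.0084,0,0.031,0,0,-0.09,-0.0005,-0.0101,0,0.031,0,0,-0.1,-0.0006,-0.0112,0,0.031],
)

```text
clock: 11.7
position: [0.4829, -0.0826, 0.2347]
ee_rot: [-0.152, 0.988, 0.001, -0.0]
ft_force: [-1.7, 5.8, 2.7]
grip_width: 0.363
grasp_force: 3.5
```

```bash
python3 chk.py
```

```text
wrist ring_top [ 0.4829 -0.0773  0.0961] 0.97
wrist ring [ 0.4872 -0.0806  0.0744] 0.58
side ring [ 0.4864 -0.0767  0.0832] 0.47
[-1.36948437  5.48686551  2.18301812] 12.0 0.36445307277038347 2.6705465465784073 [[-0.9544, -0.2986, -0.0004, 0.4829], [-0.2986, 0.9544, 0.001, -0.0833], [0.0001, 0.0011, -1.0, 0.2347], [0.0, 0.0, 0.0, 1.0]]
```

Emit:
move_arm(
  plan=[0,0,-0.009,0,-0.001,0,0.031,0,0,-0.018,0,-0.002,0,0.031,0,0,-0.027,0,-0.003,0,0.031,0,0,-0.036,-0.0001,-0.004,0,0.031],
)

```text
clock: 12.5
position: [0.4841, -0.0864, 0.2346]
ee_rot: [-0.169, 0.986, 0.001, -0.0]
ft_force: [-3.6, 9.7, 5.3]
grip_width: 0.364
grasp_force: 5.1
```

```bash
python3 chk.py
```

```text
wrist ring_top [ 0.4841 -0.0838  0.0939] 0.86
wrist ring [ 0.4857 -0.0845  0.0785] 0.87
side ring_top [ 0.4878 -0.0859  0.0942] 0.38
side ring [ 0.4891 -0.0839  0.0788] 0.35
[-3.00117063  8.37430867  4.47108141] 12.8 0.358899970912003 4.292319416999817 [[-0.9428, -0.3334, -0.001, 0.4841], [-0.3334, 0.9428, 0.0019, -0.0864], [0.0003, 0.0021, -1.0, 0.2347], [0.0, 0.0, 0.0, 1.0]]
```

Emit:
move_arm(
  plan=[0,0,-0.009,0,-0.001,0,0.031,0,0,-0.018,0,-0.002,0,0.031,0,0,-0.027,0,-0.003,0,0.031],
)

```text
clock: 13.18
position: [0.4851, -0.0893, 0.2346]
ee_rot: [-0.183, 0.983, 0.001, -0.0]
ft_force: [-0.6, 0.1, 0.8]
grip_width: 0.367
grasp_force: 0.0
```

```bash
python3 chk.py
```

```text
side ring_top [ 0.4889 -0.0923  0.0917] 0.48
side ring [ 0.4895 -0.0915  0.0729] 0.4
[ 2.41560919 -2.70978788 -0.81060969] 13.475 0.3594986342333002 1.6904445737600327 [[-0.9344, -0.3563, 0.0009, 0.4854], [-0.3563, 0.9344, -0.0009, -0.0913], [-0.0005, -0.0012, -1.0, 0.2348], [0.0, 0.0, 0.0, 1.0]]
```

```bash
python3 look.py w4; python3 chk.py
```

```text
13.525 [[-0.934, -0.356, 0.001, 0.485], [-0.356, 0.934, -0.001, -0.091], [-0.0, -0.001, -1.0, 0.235]] [ 1.2 -3.5 -0.5]
[ 0.412 -0.118  0.205]
ring_top [ 0.488  -0.0929  0.0835] 0.58
home [ 0.4868 -0.003   0.0261] 0.93
stage [ 0.5901 -0.0495 -0.0013] 0.8
ring [ 0.4932 -0.0929  0.0658] 0.61
wrist ring_top [ 0.4862 -0.0917  0.0849] 0.87
wrist ring [ 0.4906 -0.0932  0.0666] 0.6
side ring_top [ 0.4873 -0.0926  0.0862] 0.51
side ring [ 0.4897 -0.0917  0.0701] 0.39
[ 2.17183271 -5.05586524 -1.23275216] 14.125 0.35975376766468414 2.7616113424301147 [[-0.9343, -0.3565, 0.0007, 0.4854], [-0.3565, 0.9343, -0.0008, -0.0911], [-0.0004, -0.001, -1.0, 0.2348], [0.0, 0.0, 0.0, 1.0]]
```

View pics/w4.png

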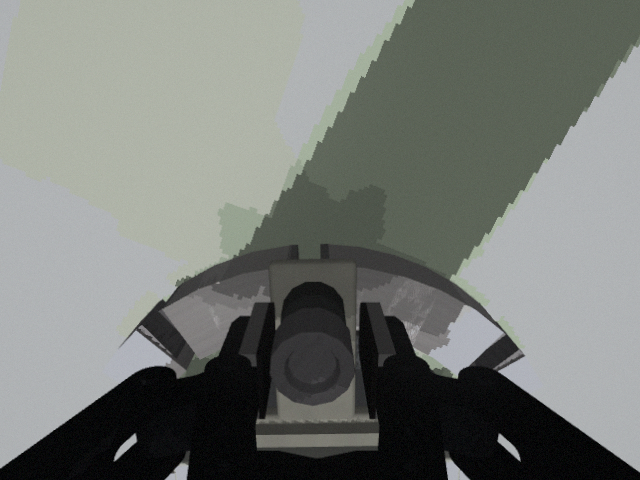

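The notch now shows centred behind the arm at (310,250), and the ring top measures 0.085 m high, so the pin has dropped home. I'll open the gripper and retreat straight up.

Emit:
move_arm(
  plan=[0,0,0,0,0,0,0.045,0,0,0,0,0,0,0.06,0,0,0,0,0,0,0.06,0,0,0,0,0,-0.01,0.06,0,0,0,0,0,-0.03,0.06,0,0,0,0,0,-0.07,0.06,0,0,0,0,0,-0.11,0.06,0,0,0,0,0,-0.14,0.06,0,0,0,0,0,-0.14,0.06],
)

```text
clock: 15.25
position: [0.4857, -0.0907, 0.3776]
ee_rot: [-0.182, 0.983, -0.0, 0.002]
ft_force: [0.2, 0.7, 0.1]
grip_width: 0.703
grasp_force: 0.0
```

```bash
python3 look.py w5; python3 chk.py
```

```text
15.3 [[-0.934, -0.357, 0.002, 0.485], [-0.357, 0.934, 0.001, -0.091], [-0.002, -0.0, -1.0, 0.376]] [-0.3  0.4 -0.8]
[ 0.413 -0.118  0.348]
ring_top [ 0.4855 -0.089   0.0854] 0.8
home [ 0.4866 -0.0035  0.0272] 0.64
ring [ 0.4917 -0.0933  0.0665] 0.72
plate [ 0.5877 -0.0509  0.0432] 0.61
wrist ring_top [ 0.4837 -0.0909  0.0874] 0.64
wrist ring [ 0.4892 -0.0959  0.0682] 0.69
side ring_top [ 0.4905 -0.0956  0.0882] 0.43
side ring [ 0.4906 -0.0909  0.0693] 0.66
[-1.03022589  0.09385221 -0.04175548] 15.9 0.7064562241864281 0.0 [[-0.9341, -0.3571, -0.0002, 0.4853], [-0.3571, 0.9341, 0.0, -0.0905], [0.0002, 0.0001, -1.0, 0.3746], [0.0, 0.0, 0.0, 1.0]]
```

View pics/w5.png

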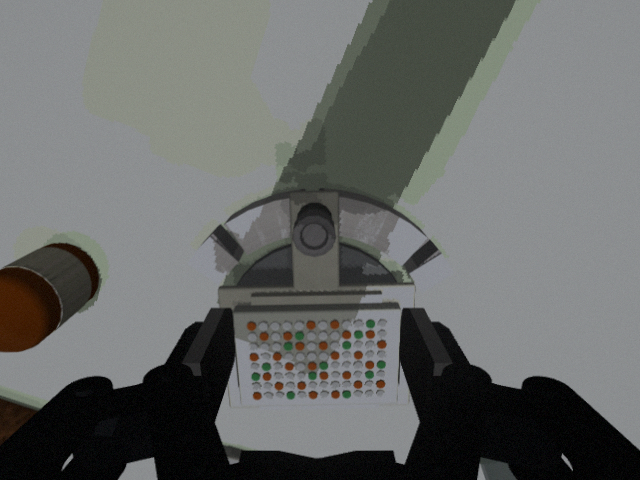

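The ring sits at (314,235) over the middle notch. The empty home notch is to the right at (422,253) and the unwanted one to the left at (227,242). The plate lies in its nest, and the ring top height of 0.085–0.088 m means the pin is home. Handing in.

```bash
python3 -c "
from workcell import manip
print(manip.hand_in())"
```

```text
the job is handed in; nothing more can be done
None
```

The stage is swung anticlockwise to the very next notch (about 49° from home), with the ring sprung home there, the plate in its nest and the gripper clear; the job is handed in, but no verdict came back.

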